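# Load the spice carousel, turn the green-capped jar to the front and hold it

### The job

Put the two spice jars back into the spice carousel, one by one: the green-capped jar upright and right down in the green pocket and the brown-capped jar likewise in the brown pocket, lowered in rather than dropped. Then take the carousel by the black handle on top, turn it until the green-capped jar stands at the front, squarely in line with the red pointer on the foot, and finish while still gripping the handle and holding the turntable still there. Do not knock a jar over and leave the white cup, the kitchen timer and the roll of tape where they are.

Things in the scene. Friction and masses are not known exactly. Their poses are not given: they have to be found in the camera images.
- green_cap_jar: glass spice jar with a green cap (white sticker on top) and pale label, round, 46 mm across and 106 mm tall, about 0.11 kg, standing upright and loose on the worktop; solid; the cap (45 mm across) takes the top 20 mm. Origin at the centre of its underside, z up along the jar.
- brown_cap_jar: glass spice jar with a brown cap (small green sticker on top) and green label, round, 45 mm across and 105 mm tall, about 0.11 kg, standing upright and loose on the worktop; solid; the cap (44 mm across) takes the top 20 mm. Origin at the centre of its underside, z up along the jar.
- carousel_base: fixed black foot of the spice carousel, 216 mm across, with a flat red pointer (30 mm wide, round end, 8 mm high) that sticks out from under the turntable to 175 mm from the axis and marks the front. Origin on the vertical turning axis at worktop height; its -x axis points to the front along the red pointer.
- turntable: light wood disc, 256 mm across, top 24 mm above the worktop, turning on the foot about the vertical. Origin on the axis at worktop height, -x towards the green pocket: at the front when parallel to the foot's -x. Starts 0.8 to 2.6 rad anticlockwise (from above) of that; turns either way, over a whole turn; light friction, 0.12 N m. Pockets anticlockwise, 90 degrees apart: green, grey, brown, grey.
- pocket_green (a point): centre of the inner floor of the green pocket, on the turntable, 90 mm from the turning axis, 27 mm above the worktop; the pocket is an open round cup 62 mm outside, 56 mm inside, its rim 56 mm above the worktop
- pocket_brown (a point): centre of the inner floor of the brown pocket, diametrically across from the green one, 90 mm from the turning axis, 27 mm above the worktop; same cup: 62 mm outside, 56 mm inside, rim 56 mm above the worktop
- front_spot (a point): fixed point 90 mm from the turning axis straight towards the red pointer, 27 mm above the worktop: here the centre of the green pocket's floor must come
- front_pointer (a point): top of the red pointer of the fixed foot, at the centre of its round end, 160 mm from the turning axis, 8 mm above the worktop
- handle_grip (a point): grip point on the turning axis, 170 mm above the worktop, in the black bar on top of the turntable's 14 mm steel post. Bar 56 mm long, 14 wide, 25 high, centred on the axis, 155 to 180 mm above the worktop (jars in pockets reach 133 mm), fixed to the turntable, lying 45 degrees anticlockwise of the green pocket's direction. This point's axes are the turntable's.
- melamine_cup_1: white cup, 74 mm across, 64 mm tall, standing loose behind the carousel; leave it. Origin at the centre of its underside.
- dial_timer: white kitchen timer with a red dial, 62 mm across, 44 mm tall, loose, right of the carousel, in front of a tall dark tub with a fan and left of a big carton about 0.4 m high (keep the arm clear of both: cross from the right in front of the carton, nearer the robot than x = 0.4); leave it. Origin at the centre of its underside.
- tape_1: roll of tan tape, 96 mm across, 48 mm tall, lying loose, left of the carousel; leave it. Origin at the centre of its underside.
Mind the look-alikes: they are no part of the job. Leave any blue look-alike of the brown_cap_jar alone.

How it is judged:
By the outcome, as a careful person would: the job done as asked, in the order asked, and still so for the second after the job is handed in, while the arm keeps its last pose, push and grip.
It also fails if it takes over 72 s, if anything falls off the work surface, if the arm or the gripper's body presses on something with over 40 N, if the wrist force passes 120 N, or if a joint passes its speed limit or range.

### The arm

A 7-joint arm with a two-finger parallel gripper is mounted at the origin on a cart in front of the work surface, level with it; the furniture and walls round the work are solid. World frame = base frame: x ahead of the robot, y to its left, z up, the work surface at z = 0. Lengths are in m, angles in rad, forces in N, time in s.
With the tool pointing down it reaches from about 0.4 to 0.85 m from the base axis. Payload 10.4 kg.
Tool frame: the origin (TCP) lies between the finger pads, 19 mm behind the fingertips; this is the grasp point; z points along the fingers, y is the line along which they close (so a half turn about z gives the same grasp; the last joint's range is limited). The gripper opens to 85 mm and grips with 20 to 120 N. Pads are 22 mm wide; open, the fingers measure 114 mm over their backs; the gripper's body (76 mm by 85 mm) begins 54 mm behind the grasp point. The pads swing forward as they close: fully open they stand 13 mm farther back than shut.
Start: joints at [-1.192, 0.332, -0.065, 1.46, 0.022, 1.35, -0.088], TCP at [0.244, 0.575, 0.25] pointing down, gripper open.
Joint ranges: [-2.6, 2.6], [-0.5, 2.12], [-1.47, 1.34], [0.16, 2.42], [-1.27, 4.41], [0.06, 2.06], [-2.6, 2.6]. Speed limits (rad/s): [2.22, 2.22, 2.79, 2.79, 3.14, 3.14, 3.14].

### API

Orientations are given as a rotation vector (axis times angle).
In Python, from workcell import monitor, viewer, manip gives the robot as it stands.
- The arm moves only by the tool arm_command, never from a script. Its argument "rows" is a list of rows, each a list of 7 numbers: the finger opening in cm, from 0 to 8.54, then the shift along the world's x, y, z in cm, then the turn, a rotation vector about the world's x, y, z in rad. In form: [[jaw, x, y, z, ax, ay, az], ...]. A call has 1 to 8 rows; each row shifts and turns the commanded pose from where the row before left it; what a row does not reach is not made up. A row lasts 1/8 s, in which the tool goes at most 62.5 mm and 10.7 degrees, less where a joint would pass 70% of its speed; a pose out of reach is approached as far as the arm can. A call with a gripper value outside its range is refused whole. The fingers move at their own pace and stop on an object; the grip force is fixed at half the most. Time passes only in rows, so rows that do not move let the fingers close. It gives the time, the measured TCP pose, the force, the opening and the grip force at its end, in the units of the state.
- monitor.state(): the state, without advancing time (a new reading comes with each control period).
- viewer.snapshot(name): name is "scene" or "top" or "wrist"; returns (picture, depth): 480x640x3 uint8, blue, green, red; 480x640 float32, m along the optical axis (not along the pixel's ray), 0 where there is no reading.
- viewer.camera_info(name): a dict with "fx", "fy", "cx", "cy" (pixels), "T" (4x4, takes a point from camera to world coordinates). Camera axes: x right, y down, z forward; pixel columns grow to the right and rows downward; lengths in m; the calibration is good to about 2 mm. A picture is of the moment at which its call begins: read the wrist's pose just before it. camera_info takes no time and is no camera call; for the wrist camera it gives the pose at the moment of the call.
- manip.sign_off(): hands the job in; it is judged then, once.
The state is a dict: "clock": time; "joints": joint angles; "joint_velocities": joint speeds; "tau": joint torques, N m; "tcp_pos": TCP position; "tcp_rot": TCP orientation; "contact_force": force on the tool from outside, world axes, zero at the start; "torque": the same for the moment, N m; "grip_width": finger opening in m; "gripper_force": force on a finger pad.
Only numpy, scipy, OpenCV 4.12 (cv2) and the standard library are available. Lean on these libraries where they do the work, as an engineer would, in place of code of your own. Each camera call takes 0.05 s, during which the arm holds its last target. There are 200 camera calls.

## Working session

There is one attempt and no reset: what is moved stays moved. The work goes in short steps, Python scripts to look and compute and a tool call to move; the robot and the scene stay as the last step left them, time stands still between calls to the robot, and variables do not carry over. Pictures are saved under pics/ and viewed, at most 10 in all, crops included, and the job is handed in when it is done.

Besides the shell and the picture viewer there is one more tool, called as a command line: name --pt "numbers of a row" for each row, then --argument value for the rest. arm_command: Moves the arm, as the interface text tells. Its arguments: {"type":"object","properties":{"rows":{"type":"array","items":{"type":"array","items":{"type":"number"}}}},"required":["rows"]}

```bash
mkdir -p pics
cat > h.py <<'E'
import numpy as np, cv2
from workcell import monitor, viewer, manip
def snap(n):
    i=viewer.camera_info(n); im,d=viewer.snapshot(n); return im,d,i
def cloud(d,i):
    v,u=np.mgrid[:480,:640]
    P=np.stack([(u-i['cx'])/i['fx']*d,(v-i['cy'])/i['fy']*d,d,np.ones_like(d)],-1)@np.array(i['T']).T
    return P[...,:3]
E
python3 - <<'E'
from h import *
s=monitor.state();print(s['clock'],s['tcp_pos'],s['tcp_rot'])
for n in['scene','top']:
    im,d,i=snap(n);cv2.imwrite(f'pics/{n}0.png',im);np.savez(f'{n}0.npz',im=im,P=cloud(d,i),d=d);print(n,np.round(i['T'],3).tolist(),i['fx'])
E
```

```text
0.0 [0.24426937 0.57490122 0.24921723] [-6.26773580e-01 -3.07823827e+00  2.24163619e-03]
scene [[0.748, -0.366, 0.553, -0.041], [-0.663, -0.437, 0.607, -0.68], [0.02, -0.821, -0.57, 0.75], [0.0, 0.0, 0.0, 1.0]] 477.2871968439723
top [[-0.027, -0.998, 0.062, 0.506], [-1.0, 0.027, 0.005, -0.032], [-0.006, -0.062, -0.998, 1.195], [0.0, 0.0, 0.0, 1.0]] 468.63836046177425
```

View pics/scene0.png

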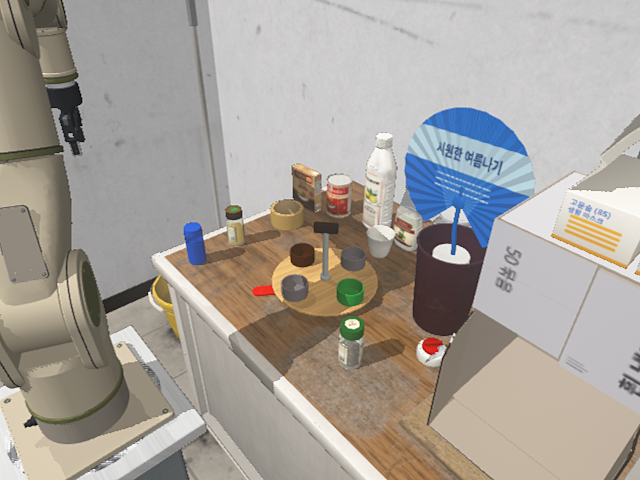

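View pics/top0.png

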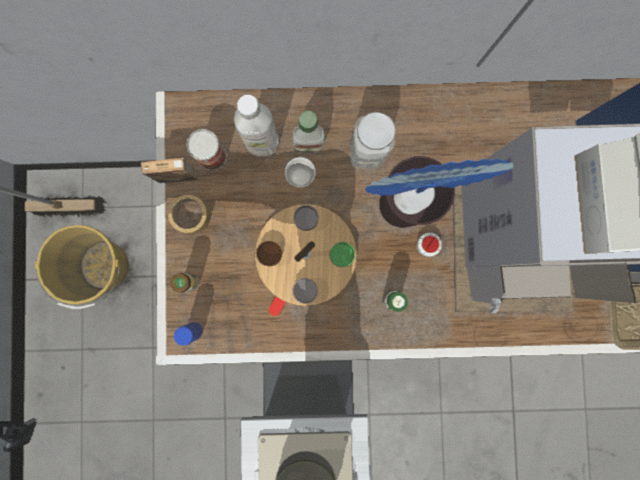

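The scene picture shows the green-capped jar at (351,343), the brown-capped one at (235,225), a blue look-alike at (194,243) and the carousel around (325,280). In the top view, the green cap is at (397,301), the brown cap at (181,283), the green pocket at (342,254), the brown pocket at (269,253) and the red pointer at (277,306).

Run:
```python
from h import *
z=np.load('top0.npz');P=z['P'];im=z['im']
hsv=cv2.cvtColor(im,cv2.COLOR_BGR2HSV);H,S,V=[hsv[...,k].astype(int) for k in range(3)]
v,u=np.mgrid[:480,:640]
def box(c,r): return (abs(u-c[0])<r)&(abs(v-c[1])<r)
def rep(n,m):
    p=P[m];lo,hi=p[:,:2].min(0),p[:,:2].max(0)
    (c,r)=cv2.minEnclosingCircle(p[:,:2].astype(np.float32))
    print(n,len(p),'mean',p.mean(0).round(4),'circ',np.round(c,4),round(r,4),'zmax',p[:,2].max().round(3))
rep('gcap',box((397,301),16)&(P[...,2]>.095))
rep('bcap',box((181,283),14)&(P[...,2]>.094))
rep('blue',box((187,334),18)&(P[...,2]>.06))
rep('gpocket',box((342,254),17)&(P[...,2]>.045)&(P[...,2]<.07))
rep('bpocket',box((269,253),17)&(P[...,2]>.045)&(P[...,2]<.07))
rep('grey1',box((306,217),17)&(P[...,2]>.045)&(P[...,2]<.07))
rep('grey2',box((305,291),17)&(P[...,2]>.045)&(P[...,2]<.07))
rep('disc',box((306,255),60)&(P[...,2]>.016)&(P[...,2]<.035)&~((H>170)|(H<4)))
hm=box((306,252),22)&(P[...,2]>.165);rep('handle',hm)
p=P[hm][:,:2];w,E=np.linalg.eigh(np.cov(p.T));print('bar ang',np.arctan2(E[1,1],E[0,1]))
rm=box((277,306),18)&((H>170)|(H<6))&(S>150);rep('red',rm)
p=P[rm][:,:2]
rep('timer',box((430,244),16)&(P[...,2]>.03));rep('tape',box((187,214),24)&(P[...,2]>.04));rep('cup',box((300,172),20)&(P[...,2]>.055))
```

```text
gcap 321 mean [ 0.4393 -0.224   0.1153] circ [ 0.4688 -0.1403] 0.1142 zmax 1.195
bcap 292 mean [0.4959 0.2768 0.1085] circ [0.5014 0.1342] 0.1667 zmax 1.195
blue 381 mean [0.3765 0.2639 0.1134] circ [0.4358 0.1295] 0.1762 zmax 1.195
gpocket 104 mean [ 0.5547 -0.1058  0.0548] circ [ 0.5539 -0.1042] 0.0308 zmax 0.061
bpocket 113 mean [0.5618 0.0773 0.0544] circ [0.5612 0.0754] 0.031 zmax 0.062
grey1 115 mean [ 0.6475 -0.0173  0.0542] circ [ 0.6476 -0.018 ] 0.0311 zmax 0.06
grey2 105 mean [ 0.4654 -0.0099  0.0547] circ [ 0.4675 -0.0109] 0.0308 zmax 0.061
disc 7226 mean [ 0.5561 -0.0149  0.0243] circ [ 0.5575 -0.0144] 0.1281 zmax 0.035
handle 175 mean [ 0.5537 -0.0159  0.2486] circ [ 0.5422 -0.0292] 0.0369 zmax 1.195
bar ang 2.8078780758869266
red 193 mean [0.429 0.062 0.014] circ [0.46   0.0241] 0.0726 zmax 1.195
timer 242 mean [ 0.5737 -0.3229  0.0409] circ [ 0.5406 -0.1914] 0.1631 zmax 1.195
tape 465 mean [0.6623 0.2699 0.064 ] circ [0.595  0.1431] 0.197 zmax 1.195
cup 138 mean [ 0.7616 -0.0048  0.0695] circ [ 0.6493 -0.0143] 0.145 zmax 1.195
```

Run:
```python
from h import *
for n in['top','scene']:
    z=np.load(n+'0.npz');P=z['P'];im=z['im'];ok=z['d']>0
    hsv=cv2.cvtColor(im,cv2.COLOR_BGR2HSV);H,S,V=[hsv[...,k].astype(int) for k in range(3)]
    for nm,c,zr in[('gcap',(.44,-.224),(.1,.112)),('bcap',(.5,.277),(.099,.112)),('handle',(.5575,-.0144),(.172,.19))]:
        m=ok&(np.hypot(P[...,0]-c[0],P[...,1]-c[1])<.045)&(P[...,2]>zr[0])&(P[...,2]<zr[1]);p=P[m]
        cc,r=cv2.minEnclosingCircle(p[:,:2].astype(np.float32));print(n,nm,len(p),p.mean(0).round(4),np.round(cc,4),round(r,4))
        if nm=='handle':
            w,E=np.linalg.eigh(np.cov(p[:,:2].T));print('bar',np.arctan2(E[1,1],E[0,1]))
    m=ok&((H>170)|(H<6))&(S>150)&(np.hypot(P[...,0]-.43,P[...,1]-.062)<.06)&(abs(P[...,2]-.008)<.01);p=P[m]-[.5575,-.0144,0]
    cc,r=cv2.minEnclosingCircle(p[:,:2].astype(np.float32))
    (rx,ry),sz,an=cv2.minAreaRect(p[:,:2].astype(np.float32));vx=cv2.fitLine(p[:,:2].astype(np.float32),cv2.DIST_L2,0,.01,.01).ravel()
    far=p[np.hypot(p[:,0],p[:,1])>.14];print('red',len(p),p.mean(0).round(4),np.arctan2(p[:,1].mean(),p[:,0].mean()),'far',np.arctan2(far[:,1].mean(),far[:,0].mean()),'rmax',np.hypot(p[:,0],p[:,1]).max(),'line',vx.round(3))
    if n=='top':
        m=ok&(P[...,2]>.2)&(P[...,0]>.3)&(P[...,1]<-.05)&(P[...,0]<.75)
        for x in np.arange(.4,.75,.05):
            q=P[m&(abs(P[...,0]-x)<.025)];
            if len(q): k=q[:,1].argmax();print('tall',round(x,2),q[k].round(3))
```

```text
top gcap 308 [ 0.4387 -0.2261  0.1053] [ 0.4385 -0.2265] 0.0229
top bcap 277 [0.4957 0.2786 0.1052] [0.4957 0.279 ] 0.0219
top handle 162 [ 0.5574 -0.0148  0.179 ] [ 0.558  -0.0141] 0.0279
bar 2.3280860223474433
red 192 [-0.1289  0.0769  0.0079] 2.603848710485367 far 2.6042595901369143 rmax 0.17297538037741358 line [ 0.864 -0.504 -0.129  0.077]
tall 0.45 [ 0.444 -0.417  0.204]
tall 0.5 [ 0.515 -0.413  0.31 ]
tall 0.55 [ 0.573 -0.413  0.227]
tall 0.6 [ 0.625 -0.214  0.205]
tall 0.65 [ 0.661 -0.132  0.348]
tall 0.7 [ 0.71  -0.198  0.209]
scene gcap 356 [ 0.4375 -0.2322  0.1046] [ 0.4389 -0.2309] 0.0237
scene bcap 134 [0.4946 0.2726 0.1035] [0.4959 0.274 ] 0.0228
scene handle 133 [ 0.5565 -0.0209  0.1772] [ 0.5565 -0.02  ] 0.0278
bar 2.2993848658104
red 196 [-0.1291  0.0702  0.0061] 2.6436895043747684 far 2.6396847991778376 rmax 0.17241113135432068 line [ 0.793 -0.61  -0.129  0.07 ]
```

arm_command --pt "8.5 3.5 -5 0 0 0 -0.146" --pt "8.5 3.5 -5 0 0 0 -0.146" --pt "8.5 3.5 -5 0 0 0 -0.146" --pt "8.5 3.5 -5 0 0 0 -0.146" --pt "8.5 3.5 -5 0 0 0 -0.146" --pt "8.5 3 -5 0 0 0 -0.146" --pt "8.5 0 -6 0 0 0 -0.146" --pt "8.5 0 -6 0 0 0 -0.146"

```text
clock: 1.1
tcp_pos: [0.4492, 0.1531, 0.2496]
tcp_rot: [-2.226, -2.217, 0.001]
contact_force: [1.2, 0.1, 0.7]
grip_width: 0.0847
gripper_force: 0.0
```

arm_command --pt "8.5 0 -6 0 0 0 0" --pt "8.5 0 -6 0 0 0 0" --pt "8.5 0 -6 0 0 0 0" --pt "8.5 0 -6 0 0 0 0" --pt "8.5 0 -6 0 0 0 0" --pt "8.5 0 -6 0 0 0 0" --pt "8.5 0 -1 0 0 0 0" --pt "8.5 0 0 0 0 0 0"

```text
clock: 2.1
tcp_pos: [0.4492, -0.2148, 0.2497]
tcp_rot: [-2.221, -2.221, 0.001]
contact_force: [0.6, 1.0, -0.2]
grip_width: 0.0853
gripper_force: 0.0
```

Run:
```python
from h import *
s=monitor.state();print(s['clock'],np.round(s['tcp_pos'],4),np.round(s['tcp_rot'],3),np.round(s['joints'],2),np.round(s['contact_force'],2))
im,d,i=snap('wrist');cv2.imwrite('pics/w1.png',im);P=cloud(d,i);np.savez('w1.npz',im=im,P=P,d=d);print(np.round(i['T'],3).tolist())
m=(d>0)&(abs(P[...,2]-.105)<.008)&(np.hypot(P[...,0]-.44,P[...,1]+.228)<.06)
p=P[m];print(len(p),p.mean(0).round(4),cv2.minEnclosingCircle(p[:,:2].astype(np.float32)))
from scipy.spatial.transform import Rotation as R
print(R.from_rotvec(s['tcp_rot']).as_matrix().round(3))
```

```text
2.1 [ 0.4492 -0.2148  0.2497] [-2.221e+00 -2.221e+00  1.000e-03] [-0.39  0.03  0.78  1.82 -0.02  1.3   0.39] [ 0.57  1.01 -0.22]
[[1.0, -0.0, 0.0, 0.448], [-0.0, -0.954, -0.3, -0.138], [0.001, 0.3, -0.954, 0.375], [0.0, 0.0, 0.0, 1.0]]
2265 [ 0.4383 -0.2256  0.1063] ((0.4382424056529999, -0.22699452936649323), 0.023016702383756638)
[[ 0.     1.    -0.001]
 [ 1.    -0.     0.   ]
 [ 0.    -0.001 -1.   ]]
```

View pics/w1.png

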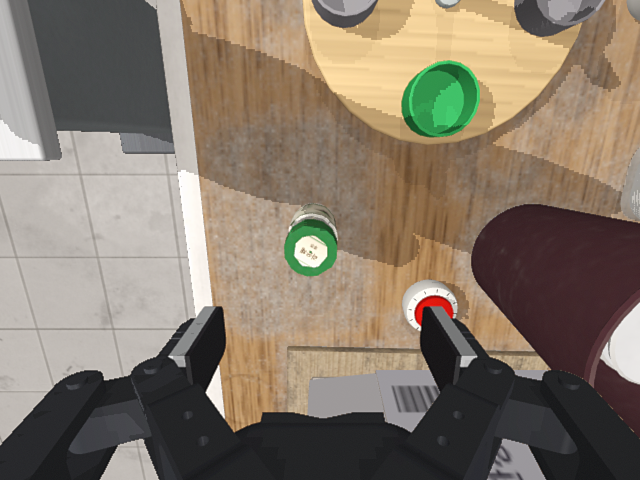

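The wrist picture shows the green cap at (311,245), between and ahead of the fingers, with the green pocket at (441,98). The wrist and top cameras agree that the jar is at (0.438, -0.226).

arm_command --pt "8.5 -1.1 -1.15 0 0 0 0" --pt "8.5 0 0 -4 0 0 0" --pt "8.5 0 0 -4.5 0 0 0" --pt "8.5 0 0 -4 0 0 0" --pt "8.5 0 0 -3 0 0 0" --pt "8.5 0 0 -2 0 0 0" --pt "8.5 0 0 0 0 0 0" --pt "6 0 0 0 0 0 0"

```text
clock: 3.15
tcp_pos: [0.4387, -0.2262, 0.0759]
tcp_rot: [2.219, 2.223, 0.001]
contact_force: [1.2, -0.5, -0.8]
grip_width: 0.0694
gripper_force: 0.0
```

arm_command --pt "4 0 0 0 0 0 0" --pt "4 0 0 0 0 0 0" --pt "4 0 0 0 0 0 0" --pt "4 0 0 0 0 0 0" --pt "4 0 0 0 0 0 0"

```text
clock: 3.78
tcp_pos: [0.439, -0.2263, 0.0762]
tcp_rot: [2.219, 2.222, 0.002]
contact_force: [-3.0, 0.8, 9.6]
grip_width: 0.0442
gripper_force: 60.5
```

arm_command --pt "4 0 0 2 0 0 0" --pt "4 0 0 4 0 0 0" --pt "4 0 0 3 0 0 0" --pt "4 4 4 0 0 0 0" --pt "4 4 4 0 0 0 0" --pt "4 2.5 3 0 0 0 0" --pt "4 1 1.2 0 0 0 0" --pt "4 0 0 0 0 0 0"

```text
clock: 4.78
tcp_pos: [0.5535, -0.104, 0.1651]
tcp_rot: [2.219, 2.224, -0.0]
contact_force: [-0.4, -0.6, -1.4]
grip_width: 0.0444
gripper_force: 61.4
```

Run:
```python
from h import *
s=monitor.state();print(s['clock'],np.round(s['tcp_pos'],4),np.round(s['tcp_rot'],3),np.round(s['contact_force'],2),s['grip_width'],s['gripper_force'])
im,d,i=snap('wrist');P=cloud(d,i);cv2.imwrite('pics/w2.png',im)
m=(d>0)&(abs(P[...,2]-.056)<.006)&(np.hypot(P[...,0]-.554,P[...,1]+.104)<.045)
p=P[m];print('pocket',len(p),p.mean(0).round(4),cv2.minEnclosingCircle(p[:,:2].astype(np.float32)))
m=(d>0)&(P[...,2]>.182)&(np.hypot(P[...,0]-.554,P[...,1]+.104)<.024)&(P[...,2]<.21)
p=P[m];print('cap',len(p),p.mean(0).round(4),p[:,2].max(),cv2.minEnclosingCircle(p[:,:2].astype(np.float32)))
```

```text
4.775 [ 0.5535 -0.104   0.1651] [ 2.219  2.224 -0.   ] [-0.42 -0.56 -1.4 ] 0.044373396671928154 61.40481023961911
pocket 758 [ 0.5551 -0.0888  0.0562] ((0.5540508031845093, -0.10471490770578384), 0.03105004131793976)
cap 12479 [ 0.5531 -0.0985  0.1943] 0.20693965880933865 ((0.5540438890457153, -0.10403642058372498), 0.024072501808404922)
```

View pics/w2.png

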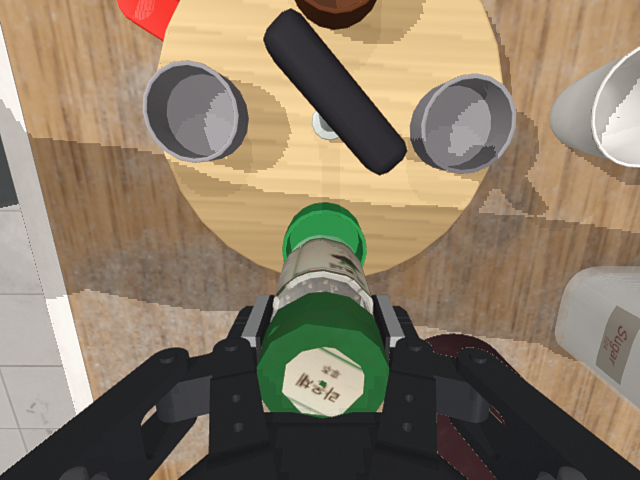

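The wrist picture shows the jar held upright (cap at 322,350) directly over the green pocket (325,245), and the measured centres agree to about 1 mm. I'll lower it now.

arm_command --pt "4 0 0 -2 0 0 0" --pt "4 0 0 -1.5 0 0 0" --pt "4 0 0 -1 0 0 0" --pt "4 0 0 -0.7 0 0 0" --pt "4 0 0 -0.4 0 0 0" --pt "4 0 0 -0.3 0 0 0" --pt "4 0 0 -0.2 0 0 0" --pt "4 0 0 0 0 0 0"

```text
clock: 5.82
tcp_pos: [0.5535, -0.1042, 0.1041]
tcp_rot: [2.22, 2.223, 0.0]
contact_force: [-1.2, -0.5, -0.8]
grip_width: 0.044
gripper_force: 61.4
```

arm_command --pt "4 0 0 -0.1 0 0 0" --pt "4 0 0 -0.1 0 0 0" --pt "4 0 0 0 0 0 0"

```text
clock: 6.2
tcp_pos: [0.5543, -0.1043, 0.1032]
tcp_rot: [2.219, 2.222, 0.003]
contact_force: [-1.4, 0.3, 7.5]
grip_width: 0.0438
gripper_force: 62.3
```

The jar is seated, with 7.5 N of contact. Next I release, rise and cross to the brown jar.

arm_command --pt "5.5 0 0 0 0 0 0" --pt "7.5 0 0 0 0 0 0" --pt "7.5 0 0 0 0 0 0" --pt "7.5 0 0 2 0 0 0" --pt "7.5 0 0 5 0 0 0" --pt "8.5 0 0 5 0 0 0" --pt "8.5 -1 2 3 0 0 0" --pt "8.5 -1 6 0 0 0 0"

```text
clock: 7.2
tcp_pos: [0.5342, -0.0267, 0.2547]
tcp_rot: [2.225, 2.213, 0.005]
contact_force: [0.9, 1.3, -0.0]
grip_width: 0.0851
gripper_force: 0.0
```

arm_command --pt "8.5 -1 6 0 0 0 0" --pt "8.5 -1 6 0 0 0 0" --pt "8.5 -1 6 0 0 0 0" --pt "8.5 0 6 0 0 0 0" --pt "8.5 0 4 0 0 0 0" --pt "8.5 0 1 0 0 0 0" --pt "8.5 0 0 0 0 0 0"

```text
clock: 8.07
tcp_pos: [0.5034, 0.2655, 0.2518]
tcp_rot: [2.22, 2.223, -0.001]
contact_force: [-0.1, -0.4, -0.7]
grip_width: 0.0849
gripper_force: 0.0
```

Run:
```python
from h import *
s=monitor.state();print(s['clock'],np.round(s['tcp_pos'],4),np.round(s['tcp_rot'],3),np.round(s['joints'],2))
im,d,i=snap('wrist');P=cloud(d,i);cv2.imwrite('pics/w3.png',im)
m=(d>0)&(abs(P[...,2]-.105)<.006)&(np.hypot(P[...,0]-.496,P[...,1]-.279)<.05)
p=P[m];print('bcap',len(p),p.mean(0).round(4),cv2.minEnclosingCircle(p[:,:2].astype(np.float32)))
im2,d,i=snap('top');P=cloud(d,i)
m=(d>0)&(abs(P[...,2]-.133)<.008)&(np.hypot(P[...,0]-.554,P[...,1]+.104)<.05)
p=P[m];print('gcap',len(p),p.mean(0).round(4),cv2.minEnclosingCircle(p[:,:2].astype(np.float32)))
m=(d>0)&(abs(P[...,2]-.056)<.006)&(np.hypot(P[...,0]-.5612,P[...,1]-.0754)<.045)
p=P[m];print('bpocket',len(p),cv2.minEnclosingCircle(p[:,:2].astype(np.float32)))
cv2.imwrite('pics/c3.png',np.hstack([cv2.resize(im,(400,300)),cv2.resize(im2[170:350,130:430],(400,240))[:, :].copy() if 0 else cv2.resize(im2[170:350,130:430],(400,300))]))
```

```text
8.075 [0.5034 0.2655 0.2518] [ 2.220e+00  2.223e+00 -1.000e-03] [-0.98  0.21  0.48  1.63 -0.1   1.32 -0.48]
bcap 2151 [0.4957 0.2801 0.1063] ((0.49549758434295654, 0.27918970584869385), 0.021789439022541046)
gcap 309 [ 0.5536 -0.1048  0.1323] ((0.5534237623214722, -0.10489153116941452), 0.022775691002607346)
bpocket 98 ((0.560134768486023, 0.07523389905691147), 0.031043298542499542)
```

View pics/c3.png

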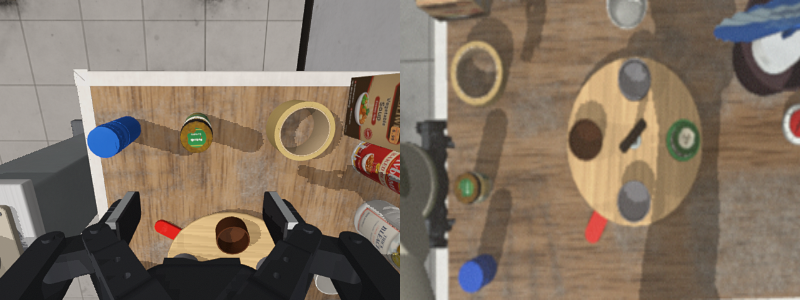

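The left crop shows the brown cap at (197,138) and the right crop shows the green jar standing in its pocket (cap top at 0.132 m). Next is the brown jar.

arm_command --pt "8.5 -0.8 1.4 0 0 0 0" --pt "8.5 0 0 -4 0 0 0" --pt "8.5 0 0 -4.5 0 0 0" --pt "8.5 0 0 -4.2 0 0 0" --pt "8.5 0 0 -3 0 0 0" --pt "8.5 0 0 -2 0 0 0" --pt "8.5 0 0 0 0 0 0" --pt "6 0 0 0 0 0 0"

```text
clock: 9.18
tcp_pos: [0.4957, 0.2802, 0.0761]
tcp_rot: [2.22, 2.222, 0.002]
contact_force: [-0.2, 0.2, -0.0]
grip_width: 0.0696
gripper_force: 0.0
```

arm_command --pt "4 0 0 0 0 0 0" --pt "4 0 0 0 0 0 0" --pt "4 0 0 0 0 0 0" --pt "4 0 0 0 0 0 0" --pt "4 0 0 0 0 0 0"

```text
clock: 9.8
tcp_pos: [0.496, 0.2802, 0.0763]
tcp_rot: [-2.221, -2.222, -0.003]
contact_force: [0.1, -0.6, 4.9]
grip_width: 0.0429
gripper_force: 59.8
```

arm_command --pt "4 0 0 2 0 0 0" --pt "4 0 0 4 0 0 0" --pt "4 0 0 3 0 0 0" --pt "4 1.5 -5 0 0 0 0" --pt "4 2 -6 0 0 0 0" --pt "4 2 -5.5 0 0 0 0" --pt "4 1 -3.9 0 0 0 0" --pt "4 0 0 0 0 0 0"

```text
clock: 10.8
tcp_pos: [0.5608, 0.0722, 0.1656]
tcp_rot: [2.226, 2.215, 0.0]
contact_force: [-0.5, 0.5, -2.0]
grip_width: 0.0429
gripper_force: 61.0
```

Run:
```python
from h import *
s=monitor.state();print(s['clock'],np.round(s['tcp_pos'],4),np.round(s['tcp_rot'],3),np.round(s['contact_force'],2),s['grip_width'],s['gripper_force'])
c=np.array([.561,.0753])
im,d,i=snap('wrist');P=cloud(d,i);cv2.imwrite('pics/w4.png',im)
r=np.hypot(P[...,0]-c[0],P[...,1]-c[1])
for n,m in[('pocket',(abs(P[...,2]-.056)<.006)&(r<.045)),('cap',(P[...,2]>.18)&(P[...,2]<.21)&(r<.026)),('captop',(P[...,2]>.19)&(P[...,2]<.2)&(r<.024))]:
    p=P[m&(d>0)];print(n,len(p),p.mean(0).round(4),cv2.minEnclosingCircle(p[:,:2].astype(np.float32)))
```

```text
10.8 [0.5608 0.0722 0.1656] [2.226 2.215 0.   ] [-0.52  0.51 -1.98] 0.04286963215432922 60.97046971321106
pocket 822 [0.5602 0.0887 0.0562] ((0.560418426990509, 0.07513705641031265), 0.031096680089831352)
cap 13521 [0.5606 0.0781 0.1939] ((0.5609895586967468, 0.07659392058849335), 0.025690210983157158)
captop 10451 [0.5602 0.076  0.1955] ((0.5610458254814148, 0.07521361112594604), 0.024079831317067146)
```

View pics/w4.png

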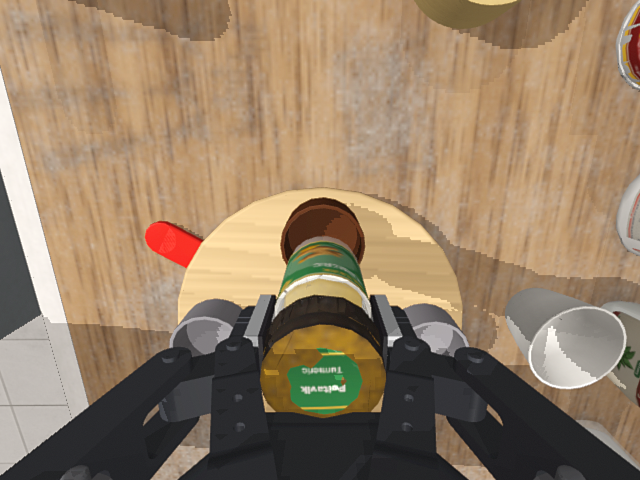

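The picture shows the brown jar held upright (cap at 323,368) over the brown pocket (323,235), roughly 3 mm short in y. I'll correct that and descend partway.

arm_command --pt "4 0 0 0 0 0 0" --pt "4 0 0 -1 0 0 0" --pt "4 0 0 0 0 0 0"

```text
clock: 11.22
tcp_pos: [0.5594, 0.0772, 0.1539]
tcp_rot: [-2.218, -2.223, 0.002]
contact_force: [-0.1, -0.3, -1.8]
grip_width: 0.0429
gripper_force: 61.0
```

arm_command --pt "4 0 0 -0.5 0 0 0" --pt "4 0 0 0 0 0 0" --pt "4 0 0 0 0 0 0"

```text
clock: 11.6
tcp_pos: [0.5602, 0.0764, 0.1501]
tcp_rot: [2.22, 2.222, 0.0]
contact_force: [0.2, -0.3, -1.5]
grip_width: 0.0426
gripper_force: 61.0
```

arm_command --pt "4 0 0 -1.2 0 0 0" --pt "4 0 0 -1.2 0 0 0" --pt "4 0 0 -0.9 0 0 0" --pt "4 0 0 -0.6 0 0 0" --pt "4 0 0 -0.4 0 0 0" --pt "4 0 0 -0.3 0 0 0" --pt "4 0 0 -0.1 0 0 0" --pt "4 0 0 0 0 0 0"

```text
clock: 12.6
tcp_pos: [0.5604, 0.0765, 0.1033]
tcp_rot: [2.22, 2.222, 0.001]
contact_force: [-0.6, -0.6, 0.9]
grip_width: 0.0425
gripper_force: 61.0
```

arm_command --pt "4 0 0 -0.1 0 0 0" --pt "4 0 0 0 0 0 0"

```text
clock: 12.85
tcp_pos: [0.5611, 0.0765, 0.1032]
tcp_rot: [2.22, 2.222, 0.003]
contact_force: [-1.6, -0.7, 8.2]
grip_width: 0.0424
gripper_force: 61.3
```

Seated with about 8 N. Next I release, rise, and move over the handle while turning to square up with the bar.

arm_command --pt "5.5 0 0 0 0 0 0" --pt "7.5 0 0 0 0 0 0" --pt "7.5 0 0 0 0 0 0" --pt "7.5 0 0 2 0 0 0" --pt "7.5 0 0 5 0 0 0" --pt "7.5 0 0 5 0 0 0.1" --pt "7.5 0 0 3 0 0 0.15" --pt "7.5 -0.1 -3 0 0 0 0.15"

```text
clock: 13.85
tcp_pos: [0.5603, 0.0486, 0.2544]
tcp_rot: [1.721, 2.625, 0.006]
contact_force: [0.7, -1.3, -0.6]
grip_width: 0.0753
gripper_force: 0.0
```

arm_command --pt "7.5 -0.2 -4 0 0 0 0.15" --pt "7.5 0 -2 0 0 0 0.15" --pt "7.5 0 0 0 0 0 0.05" --pt "7.5 0 0 0 0 0 0" --pt "7.5 0 0 0 0 0 0"

```text
clock: 14.48
tcp_pos: [0.5571, -0.0132, 0.2519]
tcp_rot: [-1.253, -2.881, 0.0]
contact_force: [-0.5, 0.2, 0.7]
grip_width: 0.0749
gripper_force: 0.0
```

```bash
cat > m.py <<'E'
from h import *
from scipy.spatial.transform import Rotation as R
s=monitor.state();r=R.from_rotvec(s['tcp_rot']).as_matrix();print(s['clock'],np.round(s['tcp_pos'],4),'close',np.arctan2(r[1,1],r[0,1]).round(4),np.round(s['joints'],2),np.round(s['contact_force'],1),s['grip_width'],s['gripper_force'])
def circ(n,P,m):
    p=P[m]
    if len(p)>5: c,rr=cv2.minEnclosingCircle(p[:,:2].astype(np.float32));print(n,len(p),np.round(c,4),round(rr,4),'z',np.median(p[:,2]).round(4))
E
python3 - <<'E'
from m import *
im,d,i=snap('wrist');P=cloud(d,i);cv2.imwrite('pics/w5.png',im);ok=d>0
m=ok&(abs(P[...,2]-.18)<.006)&(np.hypot(P[...,0]-.5575,P[...,1]+.0144)<.035);circ('bar',P,m)
p=P[m];w,E=np.linalg.eigh(np.cov(p[:,:2].T));print('bar',np.arctan2(E[1,1],E[0,1])%np.pi-np.pi)
for n,c in[('g',(.554,-.104)),('b',(.561,.0753))]: circ(n,P,ok&(abs(P[...,2]-.132)<.006)&(np.hypot(P[...,0]-c[0],P[...,1]-c[1])<.035))
im,d,i=snap('top');P=cloud(d,i);ok=d>0
for n,c in[('g',(.554,-.104)),('b',(.561,.0753))]: circ('t'+n,P,ok&(abs(P[...,2]-.132)<.006)&(np.hypot(P[...,0]-c[0],P[...,1]-c[1])<.035))
E
```

```text
14.475 [ 0.5571 -0.0132  0.2519] close 0.7504 [-0.55  0.19  0.56  1.67 -0.1   1.31  0.78] [-0.5  0.2  0.7] 0.07487459993578381 0.0
bar 1803 [ 0.5559 -0.0155] 0.0279 z 0.1806
bar -0.8217892888665106
g 1516 [ 0.5529 -0.1044] 0.0229 z 0.1336
b 3096 [0.5608 0.0751] 0.022 z 0.1335
tg 299 [ 0.5529 -0.1048] 0.0229 z 0.1321
tb 6 [0.5636 0.0948] 0.0058 z 0.1321
```

View pics/w5.png

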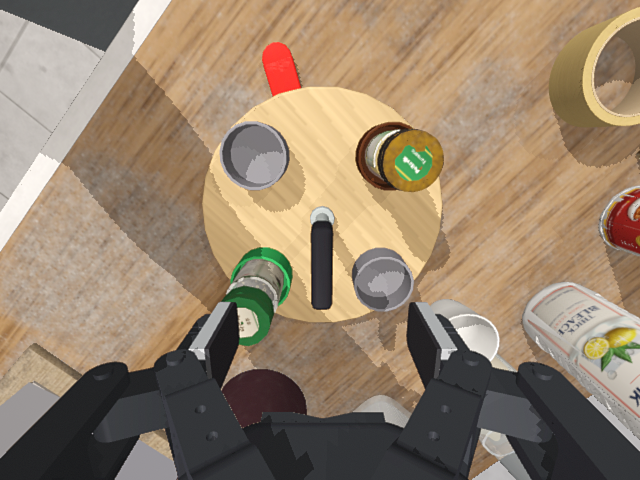

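The picture shows both jars standing in their pockets (green cap at 248,320; brown cap at 413,162). The bar is upright in the image at (321,265), so the fingers are squared with it. Now I descend on the handle and grip.

arm_command --pt "5 0 -0.1 0 0 0 0" --pt "5 0 0 -3 0 0 0" --pt "5 0 0 -3 0 0 0" --pt "5 0 0 -1.5 0 0 0" --pt "5 0 0 -0.7 0 0 0" --pt "5 0 0 0 0 0 0" --pt "3 0 0 0 0 0 0" --pt "1 0 0 0 0 0 0"

```text
clock: 15.58
tcp_pos: [0.5576, -0.0145, 0.1707]
tcp_rot: [1.252, 2.88, 0.001]
contact_force: [-0.1, -0.1, -0.0]
grip_width: 0.0139
gripper_force: 0.0
```

arm_command --pt "1 0 0 0 0 0 0" --pt "1 0 0 0 0 0 0" --pt "1 0 0 0 0 0 0" --pt "1 0 0 0 0 0 0"

```text
clock: 16.08
tcp_pos: [0.5576, -0.0145, 0.1709]
tcp_rot: [1.252, 2.88, 0.001]
contact_force: [-2.3, -1.3, 6.8]
grip_width: 0.0129
gripper_force: 60.0
```

arm_command --pt "1 0 0 0 0 0 -0.04" --pt "1 0 0 0 0 0 -0.08" --pt "1 0 0 0 0 0 -0.1" --pt "1 0 0 0 0 0 -0.1" --pt "1 0 0 0 0 0 -0.1" --pt "1 0 0 0 0 0 -0.1" --pt "1 0 0 0 0 0 -0.1" --pt "1 0 0 0 0 0 -0.1"

```text
clock: 17.08
tcp_pos: [0.558, -0.0143, 0.1709]
tcp_rot: [2.189, 2.252, 0.003]
contact_force: [1.4, 0.8, 3.8]
grip_width: 0.013
gripper_force: 59.8
```

arm_command --pt "1 0 0 0 0 0 -0.1" --pt "1 0 0 0 0 0 -0.1" --pt "1 0 0 0 0 0 -0.1" --pt "1 0 0 0 0 0 -0.1" --pt "1 0 0 0 0 0 -0.1" --pt "1 0 0 0 0 0 -0.1" --pt "1 0 0 0 0 0 -0.1" --pt "1 0 0 0 0 0 -0.1"

```text
clock: 18.08
tcp_pos: [0.5586, -0.0146, 0.1709]
tcp_rot: [2.893, 1.221, 0.005]
contact_force: [6.0, -1.2, -0.7]
grip_width: 0.013
gripper_force: 59.4
```

```bash
python3 -c "from m import *"
```

```text
18.075 [ 0.5586 -0.0146  0.1709] close -0.7718 [-0.72  0.3   0.79  1.78 -0.23  1.15 -0.63] [ 6.  -1.2 -0.7] 0.01303721182558093 59.435739470645785
```

arm_command --pt "1 0 0 0 0 0 -0.1" --pt "1 0 0 0 0 0 -0.1" --pt "1 0 0 0 0 0 -0.1" --pt "1 0 0 0 0 0 -0.1" --pt "1 0 0 0 0 0 -0.08" --pt "1 0 0 0 0 0 -0.05" --pt "1 0 0 0 0 0 -0.02" --pt "1 0 0 0 0 0 0"

```text
clock: 19.08
tcp_pos: [0.5588, -0.0149, 0.1709]
tcp_rot: [3.116, 0.394, 0.006]
contact_force: [6.7, -1.9, -0.2]
grip_width: 0.0132
gripper_force: 59.3
```

```bash
cat > f.py <<'E'
from m import *
from scipy.optimize import least_squares
ax=np.array([.5573,-.0145]);g=ax+.09*np.array([np.cos(2.604),np.sin(2.604)]);b=2*ax-g
def fit(P,m):   # circle centre from cap-top edge hull
    h=cv2.convexHull(P[m][:,:2].astype(np.float32))[:,0];c=least_squares(lambda q:np.hypot(h[:,0]-q[0],h[:,1]-q[1])-q[2],[*h.mean(0),.022]).x;return c
for n in['top','scene','wrist']:
    im,d,i=snap(n);P=cloud(d,i);ok=d>0;cv2.imwrite(f'pics/f_{n}.png',im)
    for nm,c in[('g',g),('b',b)]:
        m=ok&(abs(P[...,2]-.132)<.006)&(np.hypot(P[...,0]-c[0],P[...,1]-c[1])<.04)
        if m.sum()>40:
            q=fit(P,m);v=(q[:2]-ax)*(1 if nm=='g' else -1);print(n,nm,m.sum(),q.round(4),'ang',np.arctan2(v[1],v[0]).round(4))
    hsv=cv2.cvtColor(im,cv2.COLOR_BGR2HSV);H,S=hsv[...,0].astype(int),hsv[...,1]
    m=ok&((H>170)|(H<6))&(S>150)&(np.hypot(P[...,0]-.42,P[...,1]-.067)<.06)&(abs(P[...,2]-.008)<.01)
    if m.sum()>40:
        p=P[m][:,:2]-ax;c,_=cv2.minEnclosingCircle(p.astype(np.float32));print(n,'red',len(p),'ang',np.arctan2(*p.mean(0)[::-1]).round(4))
E
python3 f.py
```

```text
19.075 [ 0.5588 -0.0149  0.1709] close -1.3194 [-0.8   0.33  0.89  1.78 -0.28  1.16 -1.14] [ 6.7 -1.9 -0.2] 0.013220909785893742 59.33031711028889
scene g 215 [0.4811 0.0284 0.0234] ang 2.629
scene b 184 [ 0.6353 -0.0652  0.0217] ang 2.5656
scene red 192 ang 2.6437
wrist g 176 [0.4779 0.0528 0.0192] ang 2.4389
wrist b 6847 [ 0.6352 -0.061   0.0216] ang 2.6036
wrist red 79 ang 2.5238
```

View pics/f_top.png

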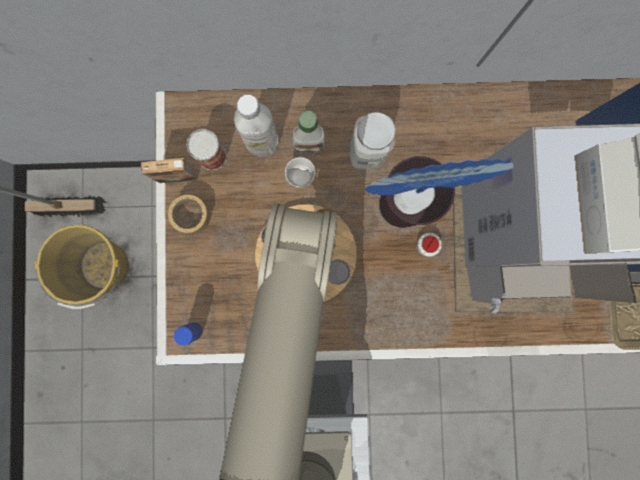

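The top picture shows the arm over the carousel and one grey pocket visible at (339,271), so I'll use that pocket to check the turntable's angle.

Run:
```python
from m import *
from scipy.optimize import least_squares
ax=np.array([.5573,-.0145])
for n in['top','wrist']:
    im,d,i=snap(n);P=cloud(d,i);ok=d>0
    for k in(1,3):
        a=2.604+k*np.pi/2;c=ax+.09*np.array([np.cos(a),np.sin(a)])
        m=ok&(P[...,2]>.05)&(P[...,2]<.061)&(np.hypot(P[...,0]-c[0],P[...,1]-c[1])<.045)
        p=P[m][:,:2]
        if len(p)<40: continue
        e,r=cv2.minEnclosingCircle(p.astype(np.float32))
        q=least_squares(lambda q:np.hypot(p[:,0]-q[0],p[:,1]-q[1])-.0295,c,loss='soft_l1',f_scale=.001).x
        for w in(e,q): v=w-ax;print(n,k,len(p),np.round(w,4),round(r,4),'green dir',((np.arctan2(v[1],v[0])-k*np.pi/2)%(2*np.pi)).round(4),np.hypot(*v).round(4))
```

```text
19.225 [ 0.5588 -0.0149  0.1709] close -1.3191 [-0.8   0.33  0.89  1.78 -0.28  1.16 -1.14] [ 7.  -0.9 -0.3] 0.013160501007814586 59.32283302769065
top 1 78 [ 0.5117 -0.0917] 0.0309 green dir 2.6075 0.0896
top 1 78 [ 0.5117 -0.0914] 0.0309 green dir 2.6062 0.0894
wrist 1 757 [ 0.5126 -0.0925] 0.0311 green dir 2.6211 0.0899
wrist 1 757 [ 0.512  -0.0916] 0.0311 green dir 2.6108 0.0894
wrist 3 1573 [0.6036 0.062 ] 0.031 green dir 2.5977 0.0894
wrist 3 1573 [0.6037 0.0614] 0.031 green dir 2.5926 0.089
```

View pics/f_scene.png

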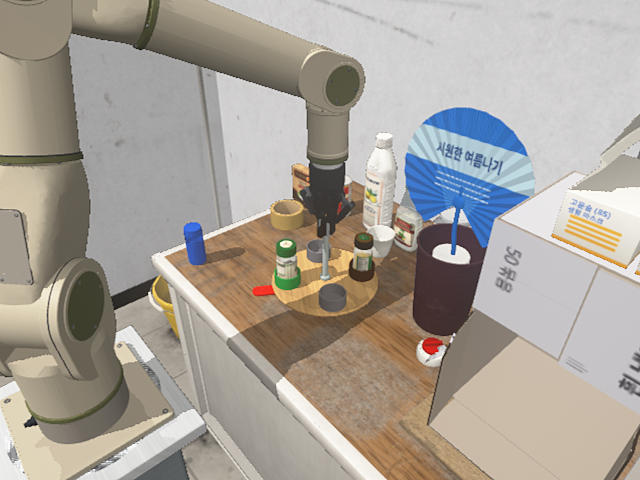

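The scene picture shows both jars upright, with the green one at (287,262) in line with the pointer at (263,291). The measured direction of 2.605 rad matches the pointer's 2.604. I'll hold still briefly and hand in.

arm_command --pt "1 0 0 0 0 0 0" --pt "1 0 0 0 0 0 0" --pt "1 0 0 0 0 0 0" --pt "1 0 0 0 0 0 0"

```text
clock: 19.82
tcp_pos: [0.5588, -0.0149, 0.1709]
tcp_rot: [3.116, 0.394, 0.006]
contact_force: [7.4, -1.4, -0.1]
grip_width: 0.013
gripper_force: 59.3
```

```bash
python3 -c "
from m import *
print(manip.sign_off())"
```

```text
19.825 [ 0.5588 -0.0149  0.1709] close -1.3192 [-0.8   0.33  0.89  1.78 -0.28  1.16 -1.14] [ 7.4 -1.4 -0.1] 0.012958843540260674 59.32454650348518
the job is handed in; nothing more can be done
None
```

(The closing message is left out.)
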